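Ready the chisel over the sanding block

ROBOT

A 6-joint arm with a two-finger parallel gripper is mounted at the origin on a cart in front of the work surface, level with it; the furniture and walls round the work are solid. World frame = base frame: x ahead of the robot, y to its left, z up, the work surface at z = 0. Lengths are in mm, angles in rad, forces in N, time in s.
With the tool pointing down it reaches from about 350 to 875 mm from the base axis. Payload 4.2 kg.
Tool frame: the origin (TCP) lies midway between the tips of the shut fingers; the grasp point (between the pads) lies 19 mm behind it; x points along the fingers, z is the direction in which the jaws open and shut, and the axes are right-handed (so a half turn about x gives the same grasp; the last joint's range is limited). The gripper opens to 87 mm and grips with 3 to 60 N. Pads are 19 mm wide; open, the fingers measure 117 mm over their backs; the gripper's body (75 mm by 190 mm) begins 51 mm behind the grasp point.
Start: joints at [1.404, 0.385, 0.008, 0, -1.194, -0.259], TCP at [258.122, 569.185, 222.55] pointing down, gripper open.
Joint ranges: [-3.14, 3.14], [-1.21, 2.06], [-1.07, 1.41], [-3.16, 2.05], [-2.99, -0.16], [-3.1, 3.1]. Speed limits (rad/s): [2.79, 2.79, 3.14, 3.14, 3.14, 3.14].

INTERFACE

Orientations are given as a rotation vector (axis times angle).
In Python, from workcell import arm gives the robot as it stands. The module is installed in compiled form; this text tells all that it offers.
- The arm moves only by the tool move_arm, never from a script. Its argument "commands" is a list of rows, each an object with "delta_rot": the turn, a rotation vector about the tool's x, y, z in rad, a list of three; "offset": the shift along the tool's x, y, z in mm, a list of three; "grip": the opening, from 0 (shut) to 1 (fully open). A call has 1 to 8 rows; each row shifts and turns the commanded pose from where the row before left it, along the tool's axes as they then stand; what a row does not reach is not made up. A row lasts 1/12 s, in which the tool goes at most 41.7 mm and 7.16 degrees, less where a joint would pass 70% of its speed; a pose out of reach is approached as far as the arm can. A call is refused whole if a number of a shift passes 41.7 or a number of a turn 0.125, either way. A call with a gripper value outside its range is refused whole. The fingers move at their own pace and stop on an object; "grip_force" is the grip in N (left out, the last holds). Time passes only in rows, so rows that do not move let the fingers close. It gives the time, the measured TCP pose, the force and the opening at its end, in the units of the state.
- arm.get_obs(): the state, without advancing time (a new reading comes with each control period).
- arm.grab_frame(name): name is "scene" or "top" or "wrist"; returns a dict with "color" (420x560x3 uint8, red, green, blue), "camera_matrix" (3x3 intrinsics, pixels), "cam_to_world" (4x4, takes a point from camera to world coordinates); the wrist camera has in their place "tool_from_camera" (4x4, takes a point from camera to tool coordinates, whose origin is the TCP and whose axes are the tool frame's). Camera axes: x right, y down, z forward; pixel columns grow to the right and rows downward; lengths in mm; the calibration is good to about 2 mm. A picture is of the moment at which its call begins: read the wrist's pose just before it. There is no depth.
- arm.job_done(): hands the job in, once; it reports no verdict.
Trained networks look in a picture, given as the dict that the camera call returned (one of the last four; its "shot" number tells which), for a name from the list of things; names that differ only in an ending like _2 or _b are one class to them, and where a whole thing is asked for, a point or a joint stands for the part that bears it (a point fixed in the world has none). Each returns a list of dicts, best first, with "conf" (0 to 1); they miss things now and then, are a little off and sometimes report something else, mostly with a low value. They report only what shows in the picture. A call takes as long as a camera call. They do not tell look-alikes from the thing itself.
- arm.boxes_of(picture, target): "extent" ([left, top, width, height] in pixels, round what is visible of it).
The state is a dict: "clock": time; "joints": joint angles; "dq": joint speeds; "effort": joint torques, N m; "tcp_pos": TCP position; "orientation": TCP orientation; "wrist_force": force on the tool from outside, world axes, zero at the start; "moment": the same for the moment, N m; "finger_gap": finger opening in mm.
Only numpy, scipy, OpenCV 4.12 (cv2) and the standard library are available. Lean on these libraries where they do the work, as an engineer would, in place of code of your own. Each camera call takes 0.05 s, during which the arm holds its last target. There are 200 camera calls.

TASK

First set the brown sanding block flat on the bench, midway in the gap between the two wooden stop blocks, its length running from one stop to the other. Then draw the chisel out of the tool stand, lean it over to about halfway between upright and level with its cutting edge lowest, and finish holding it in the gripper like that, the edge over the sanding block and some 5 cm clear above it. Leave the stops, the screwdriver, the jar and the tape measure where they are.

Things in the scene. Friction and masses are not known exactly. Their poses are not given: they have to be found in the camera images.
- sanding_block: Brown cork-coloured sanding block, a plain cuboid 63 (x) x 101 (y) x 32 (z) mm, lying flat and loose on the bench. Origin: centre of its underside. Its own y axis is its length, z is up. About 0.1 kg. It starts on the near part of the bench, between the tool stand and the stops.
- stop_1: Wooden stop block, cuboid 55 (x) x 90 (y) x 50 (z) mm, loose on the bench. Origin: centre of its underside; z up. Its +x axis points straight across the gap at the other stop (stop_2); the gap is 135 mm wide, so its middle lies 95 mm from this origin along +x.
- stop_2: Second wooden stop block with a dark knot on top, cuboid 40 (x) x 120 (y) x 32 (z) mm, loose on the bench, in line with stop_1 and parallel to it. Origin: centre of its underside; its -x axis points at stop_1; the middle of the gap lies 87.5 mm from this origin along -x.
- chisel: Wood chisel, 220 mm, under 0.2 kg: brown handle 110 mm long, 26 (x) x 22 (z) mm; steel blade 110 mm long, 16 (x) x 4 (z) mm. Starts upright in one of the stand's two slots (either), blade down, fitting loosely, shoulder resting on the stand's top. Own +y runs from edge to butt (up at the start). Origin: at the shoulder, on a side of the handle; the centre line is 11 mm away along own +z.
- chisel_edge (a point): Middle of the chisel's cutting edge, the end of the blade, 110 mm from the shoulder along own -y, on the centre line. Same axes as the chisel.
- chisel_butt (a point): Middle of the free end of the chisel's handle, 110 mm from the shoulder along own +y, on the centre line. Same axes as the chisel.
- stand: Wooden tool stand fixed to the bench: block 62 (x) x 150 (y) x 118 (z) mm with a low foot 10 mm high at each end (198 mm over all in y). Origin: centre of its underside. Two slots go right through it from above, each 20 (x) x 12 (y) mm, at y = -45 and +45 mm. A tool must rise 112 mm to be clear of it.
- screwdriver: Red screwdriver, 202 mm long, standing blade down in the other slot of the stand, its handle 27 mm thick rising 94 mm above the stand's top. Leave it. Own +y points up along it. Origin: on the side of the tool, 14 mm from its centre line.
- jar: Clear jar with red lid, 62 mm thick, 86 mm high, standing on the bench. Leave it. Origin: centre of its underside.
- tape_measure: Yellow tape measure, 34 x 88 x 62 mm, on the bench. Leave it. Origin: centre of its underside.
Mind the look-alikes: they are no part of the job. Of the things that look like the stop_1, take the one that is farthest to the robot's right at the start.

How it is judged:
By the outcome, as a careful person would: the job done as asked, in the order asked, and still so for the second after the job is handed in, while the arm keeps its last pose, push and grip.
It also fails if it takes over 64 s, if anything falls off the work surface, if the arm or the gripper's body presses on something with over 40 N, if the wrist force passes 120 N, or if a joint passes its speed limit or range.

## Working session

There is one attempt and no reset: what is moved stays moved. The work goes in short steps, Python scripts to look and compute and a tool call to move; the robot and the scene stay as the last step left them, time stands still between calls to the robot, and variables do not carry over. Pictures are saved under pics/ and viewed, on a budget of 10 in all, crops included, one or two more only if the job needs it, and the job is handed in when it is done.

Besides the shell and the picture viewer there is one more tool, called after "Emit:" as name(argument=value, ...) on one line, values as JSON. move_arm: Moves the arm, as the interface text tells. Its arguments: {"type":"object","properties":{"commands":{"type":"array","items":{"type":"object","properties":{"delta_rot":{"type":"array","items":{"type":"number"}},"offset":{"type":"array","items":{"type":"number"}},"grip":{"type":"number"}}}},"grip_force":{"type":"number"}},"required":["commands"]}

```bash
mkdir -p pics
cat > h.py <<'E'
import numpy as np, cv2
from scipy.spatial.transform import Rotation as R
from workcell import arm
np.set_printoptions(precision=3,suppress=True)
def cam(name):
    o=arm.get_obs(); p=arm.grab_frame(name)
    if name=="wrist":
        T=np.eye(4);T[:3,:3]=R.from_rotvec(o["orientation"]).as_matrix();T[:3,3]=o["tcp_pos"]
        M=T@np.array(p["tool_from_camera"])
    else: M=np.array(p["cam_to_world"])
    return p,np.array(p["camera_matrix"]),M
def save(p,n): cv2.imwrite("pics/"+n,p["color"][:,:,::-1])
def proj(K,M,X):
    X=np.atleast_2d(X).astype(float); c=(X-M[:3,3])@M[:3,:3]; q=c@K.T; return q[:,:2]/q[:,2:]
def unproj(K,M,uv,z):
    uv=np.atleast_2d(uv).astype(float); d=np.c_[uv,np.ones(len(uv))]@np.linalg.inv(K).T@M[:3,:3].T
    return M[:3,3]+d*((z-M[2,3])/d[:,2])[:,None]
E
python3 - <<'E'
from h import *
a,K,M=cam("scene");b,K2,M2=cam("top");save(a,"scene0.png");save(b,"top0.png")
print(arm.get_obs());print(M,M2,K2,K,a.keys())
for p,K_,M_ in((a,K,M),(b,K2,M2)):
  for t in "sanding_block stop_1 stop_2 chisel stand screwdriver jar tape_measure".split():
    print(t,[(round(x["conf"],2),np.round(x["extent"]),unproj(K_,M_,[x["extent"][0]+x["extent"][2]/2,x["extent"][1]+x["extent"][3]/2],20)[0]) for x in arm.boxes_of(p,t)])
E
```

```text
{'clock': 0.1, 'joints': array([ 1.404,  0.385,  0.007, -0.   , -1.194, -0.259]), 'dq': array([ 0.   , -0.002,  0.004,  0.002, -0.002,  0.002]), 'effort': array([  0.   , -39.169,  18.794,   4.232,   0.014,  -0.   ]), 'tcp_pos': array([257.92 , 568.715, 221.575]), 'orientation': array([ 1.514,  0.975, -1.517]), 'wrist_force': array([0.306, 0.469, 0.002]), 'moment': array([ 0.014, -0.001, -0.012]), 'finger_gap': 86.98275905220336}
[[   0.664   -0.286    0.691 -384.93 ]
 [  -0.747   -0.284    0.601 -668.342]
 [   0.025   -0.915   -0.402  719.149]
 [   0.       0.       0.       1.   ]] [[  -0.018   -0.988    0.15   329.909]
 [  -1.       0.016   -0.014  172.766]
 [   0.012   -0.151   -0.989 1779.415]
 [   0.       0.       0.       1.   ]] [[434.893   0.    284.382]
 [  0.    434.893 205.679]
 [  0.      0.      1.   ]] [[392.492   0.    279.354]
 [  0.    392.492 218.077]
 [  0.      0.      1.   ]] dict_keys(['color', 'camera_matrix', 'cam_to_world', 'shot'])
sanding_block [(0.77, array([298., 282.,  32.,  28.]), array([448.13 , -94.676,  20.   ]))]
stop_1 [(0.92, array([262., 241., 
[... 1436 characters left out ...]
666.518,  20.   ])), (0.68, array([222., 193.,  14.,  32.]), array([588.18 , 370.882,  20.   ])), (0.59, array([193., 177.,  22.,  26.]), array([669.101, 475.341,  20.   ]))]
chisel []
stand [(0.86, array([368., 232.,  53.,  22.]), array([ 439.005, -294.869,   20.   ])), (0.16, array([387., 237.,  12.,  -0.]), array([ 460.732, -292.82 ,   20.   ]))]
screwdriver [(0.48, array([411., 237.,  15.,   8.]), array([ 444.249, -392.908,   20.   ]))]
jar [(0.57, array([328., 181.,  10.,  18.]), array([660.356, -54.043,  20.   ]))]
tape_measure [(0.61, array([367., 230.,  51.,  24.]), array([ 442.758, -288.364,   20.   ])), (0.51, array([376., 173.,  15.,  19.]), array([ 687.667, -262.838,   20.   ]))]
```

View pics/scene0.png

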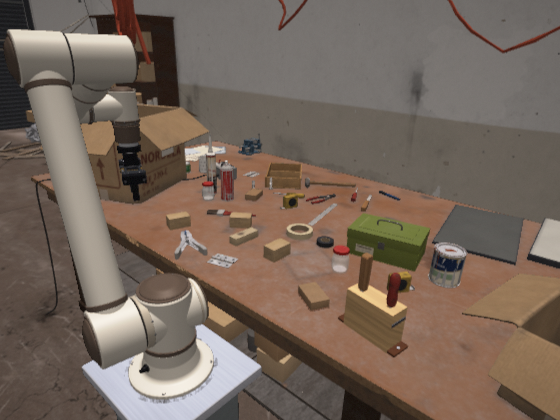

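View pics/top0.png

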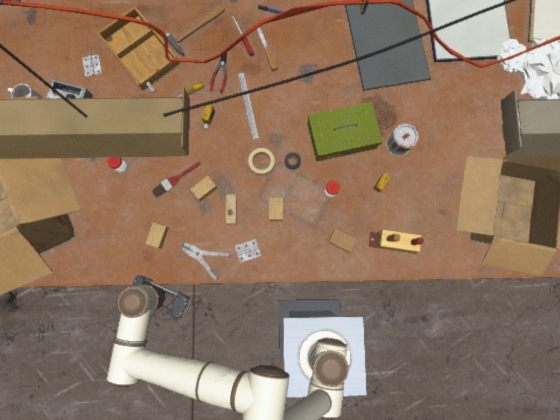

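The scene view shows the sanding block at (313,296), the stand at (375,318) with chisel (366,272) and screwdriver (393,290), stop_1 at (277,250) and the knotted stop_2 at (244,237). The top view agrees: block (342,240), stop_1 (276,208), stop_2 (231,209), stand (400,241), chisel on the left at (393,238). Next I'll go over the work with the wrist camera.

```bash
cat >> h.py <<'E'
def pose():
    o=arm.get_obs(); return np.array(o["tcp_pos"]),R.from_rotvec(o["orientation"])
def plan(p1,R1,p0=None,R0=None):
    "total shift in tool axes at start (shift first, then turn) and turn in tool axes"
    if p0 is None: p0,R0=pose()
    d=R0.inv().apply(np.array(p1)-p0); r=(R0.inv()*R1).as_rotvec()
    print("shift",d.round(1),"turn",r.round(4),"rows >=",round(max(np.linalg.norm(d)/41,np.linalg.norm(r)/.124),1))
def down(yaw): # jaws (tool z) along world angle yaw, tool x down
    z=np.array([np.cos(yaw),np.sin(yaw),0]);x=np.array([0,0,-1.]);return R.from_matrix(np.c_[x,np.cross(z,x),z])
E
python3 - <<'E'
from h import *
p,r=pose();print(r.as_matrix());a,K,M=cam("wrist");print(K,np.array(a["tool_from_camera"]))
for y in(0,np.pi): plan([500,130,350],down(y))
E
```

```text
[[-0.     0.911 -0.413]
 [-0.    -0.413 -0.911]
 [-1.    -0.     0.   ]]
[[343.894   0.    278.092]
 [  0.    343.894 207.779]
 [  0.      0.      1.   ]] [[   0.001   -0.262    0.965 -162.82 ]
 [  -0.001   -0.965   -0.262   72.097]
 [   1.      -0.001   -0.001    0.029]
 [   0.       0.       0.       1.   ]]
shift [-127.5  401.7  300.1] turn [-1.997  0.     0.   ] rows >= 16.1
shift [-127.5  401.7  300.1] turn [ 1.145  0.    -0.   ] rows >= 12.6
```

Emit:
move_arm(commands=[{"delta_rot":[0.1145,0,0],"offset":[-15,0,0],"grip":1},{"delta_rot":[0.1145,0,0],"offset":[-15,0,0],"grip":1},{"delta_rot":[0.1145,0,0],"offset":[-15,0,0],"grip":1},{"delta_rot":[0.1145,0,0],"offset":[-15,0,0],"grip":1},{"delta_rot":[0.1145,0,0],"offset":[-15,0,0],"grip":1},{"delta_rot":[0.1145,0,0],"offset":[-15,0,0],"grip":1},{"delta_rot":[0.1145,0,0],"offset":[-15,0,0],"grip":1},{"delta_rot":[0.1145,0,0],"offset":[-15,0,0],"grip":1}])

```text
clock: 1.62
tcp_pos: [258.1, 569.1, 343.3]
orientation: [2.103, 0.236, -2.103]
wrist_force: [0.2, 0.9, -0.9]
finger_gap: 87.2
```

Emit:
move_arm(commands=[{"delta_rot":[0.1145,0,0],"offset":[-15,0,0],"grip":1},{"delta_rot":[0.1145,0,0],"offset":[-15,0,0],"grip":1},{"delta_rot":[0,0,0],"offset":[0,37,-17.3],"grip":1},{"delta_rot":[0,0,0],"offset":[0,37,-17.3],"grip":1},{"delta_rot":[0,0,0],"offset":[0,37,-17.3],"grip":1},{"delta_rot":[0,0,0],"offset":[0,37,-17.3],"grip":1},{"delta_rot":[0,0,0],"offset":[0,37,-17.3],"grip":1},{"delta_rot":[0,0,0],"offset":[0,37,-17.3],"grip":1}])

```text
clock: 2.28
tcp_pos: [362.2, 345.2, 372.9]
orientation: [2.222, 0.001, -2.221]
wrist_force: [0.6, 0.4, 0.5]
finger_gap: 87.1
```

Emit:
move_arm(commands=[{"delta_rot":[0,0,0],"offset":[0,37,-17.3],"grip":1},{"delta_rot":[0,0,0],"offset":[0,37,-17.3],"grip":1},{"delta_rot":[0,0,0],"offset":[0,37,-17.3],"grip":1},{"delta_rot":[0,0,0],"offset":[0,37,-17.3],"grip":1},{"delta_rot":[0,0,0],"offset":[0,37,-17.3],"grip":1},{"delta_rot":[0,0,0],"offset":[0,37,-17.3],"grip":1},{"delta_rot":[0,0,0],"offset":[0,37,-17.3],"grip":1},{"delta_rot":[0,0,0],"offset":[0,37,-17.3],"grip":1}])

```text
clock: 2.95
tcp_pos: [500.6, 49.2, 373.0]
orientation: [-2.222, -0.001, 2.22]
wrist_force: [0.4, 0.8, 0.0]
finger_gap: 87.0
```

Run:
```python
from h import *
print(arm.get_obs());a,K,M=cam("wrist");save(a,"w1.png");np.savez("w1.npz",c=a["color"],K=K,M=M)
for t in "sanding_block stop_1 chisel jar".split():
    print(t,[(round(x["conf"],2),np.round(x["extent"])) for x in arm.boxes_of(a,t)])
```

```text
{'clock': 2.95, 'joints': array([ 0.421,  0.101, -0.001, -0.   , -1.467, -0.421]), 'dq': array([-1.038,  0.285,  0.312,  0.002, -0.026,  1.03 ]), 'effort': array([  3.197, -28.105,  19.078,   4.485,  -0.108,  -0.684]), 'tcp_pos': array([500.625,  49.176, 373.014]), 'orientation': array([-2.222, -0.001,  2.22 ]), 'wrist_force': array([0.378, 0.836, 0.047]), 'moment': array([ 0.154, -0.061,  0.033]), 'finger_gap': 86.98456894658788}
sanding_block [(0.56, array([274.,  19.,  73.,  94.]))]
stop_1 [(0.86, array([191., 330.,  73.,  21.])), (0.62, array([198., 223.,  60.,  50.]))]
chisel []
jar [(0.77, array([128.,  70.,  64.,  54.]))]
```

View pics/w1.png

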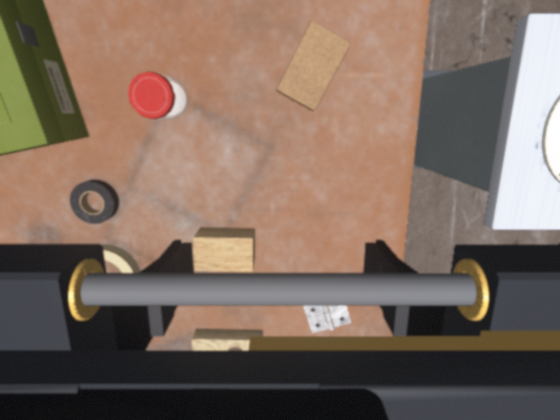

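The wrist view shows the sanding block's top face with corners near (314,21), (349,42), (314,109) and (277,88). stop_1 is at (224,250), but the fingers hide stop_2. I'll shift to see both stops.

Emit:
move_arm(commands=[{"offset":[0,-37,-5],"delta_rot":[0,0,0],"grip":1},{"offset":[0,-37,-5],"delta_rot":[0,0,0],"grip":1},{"offset":[0,-37,-5],"delta_rot":[0,0,0],"grip":1},{"offset":[0,-37,-5],"delta_rot":[0,0,0],"grip":1},{"offset":[0,-37,-5],"delta_rot":[0,0,0],"grip":1},{"offset":[0,-37,-5],"delta_rot":[0,0,0],"grip":1},{"offset":[0,-37,-5],"delta_rot":[0,0,0],"grip":1},{"offset":[0,-37,-5],"delta_rot":[0,0,0],"grip":1}])

```text
clock: 3.87
tcp_pos: [538.7, 350.9, 373.0]
orientation: [2.22, 0.005, -2.219]
wrist_force: [0.6, -0.5, 0.3]
finger_gap: 86.8
```

Emit:
move_arm(commands=[{"offset":[0,0,0],"delta_rot":[0,0,0],"grip":1},{"offset":[0,0,0],"delta_rot":[0,0,0],"grip":1}])

```text
clock: 4.03
tcp_pos: [538.7, 350.8, 370.9]
orientation: [2.216, 0.004, -2.22]
wrist_force: [0.1, -0.3, 0.3]
finger_gap: 87.2
```

Run:
```python
from h import *
o=arm.get_obs();print(o["tcp_pos"],o["joints"]);a,K,M=cam("wrist");save(a,"w2.png");np.savez("w2.npz",c=a["color"],K=K,M=M)
for t in "stop_1".split():
    print(t,[(round(x["conf"],2),np.round(x["extent"])) for x in arm.boxes_of(a,t)])
```

```text
[538.686 350.786 370.895] [ 0.828  0.365  0.34  -0.    -1.548 -0.823]
stop_1 [(0.98, array([204., 160.,  82.,  31.])), (0.85, array([210.,   7.,  73.,  61.])), (0.69, array([153., 210.,  70.,  63.])), (0.63, array([281., 317.,  56.,  20.]))]
```

View pics/w2.png

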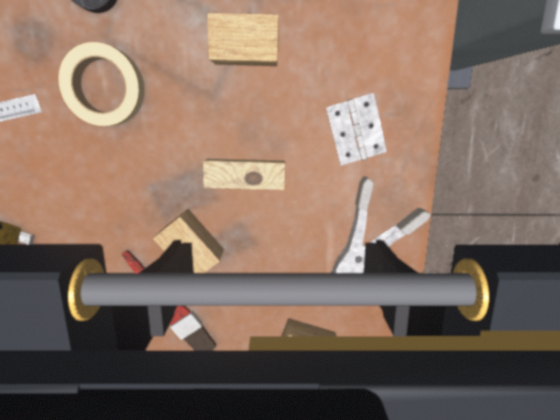

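The view shows stop_1 at (243,36), knotted stop_2 at (244,174), and the look-alike stop below it. I'll fit cuboid silhouettes to the stops and the sanding block.

```bash
cat >> h.py <<'E'
from scipy.optimize import minimize
def fit(img,K,M,box,dims,guess,tag=None):
    x,y,w,h=[int(v) for v in box]; S=4
    x0,y0=max(x-12,0),max(y-12,0); crop=img[y0:y+h+12,x0:x+w+12]; 
    big=cv2.resize(np.ascontiguousarray(crop),None,fx=S,fy=S,interpolation=cv2.INTER_CUBIC)
    m=np.zeros(big.shape[:2],np.uint8); 
    cv2.grabCut(big,m,(max((x-3-x0)*S,1),max((y-3-y0)*S,1),(w+6)*S,(h+6)*S),np.zeros((1,65)),np.zeros((1,65)),6,cv2.GC_INIT_WITH_RECT)
    m=((m==1)|(m==3)).astype(np.uint8); m=cv2.morphologyEx(m,cv2.MORPH_OPEN,np.ones((9,9)));m=cv2.morphologyEx(m,cv2.MORPH_CLOSE,np.ones((15,15)))
    n,l,s,_=cv2.connectedComponentsWithStats(m); m=(l==1+np.argmax(s[1:,4])).astype(np.uint8)
    B=np.array([[a*dims[0]/2,b*dims[1]/2,c*dims[2]] for a in(-1,1) for b in(-1,1) for c in(0,1)])
    def hull(q):
        c,s_=np.cos(q[2]),np.sin(q[2]); X=B@np.array([[c,s_,0],[-s_,c,0],[0,0,1]])+[q[0],q[1],0]
        return cv2.convexHull((((proj(K,M,X)-[x0,y0]+.5)*S-.5)).astype(np.float32))
    def cost(q):
        z=np.zeros(m.shape,np.uint8); cv2.fillPoly(z,[np.round(hull(q)*16).astype(np.int32)],1,shift=4)
        return 1-(z&m).sum()/max((z|m).sum(),1)
    best=None
    for dy in(-.3,0,.3):
        g=np.array(guess,float)+[0,0,dy]
        r=minimize(cost,g,method="Nelder-Mead",options=dict(initial_simplex=g+np.array([[0,0,0],[15,0,0],[0,15,0],[0,0,.25]]),xatol=.02,fatol=1e-5))
        if best is None or r.fun<best.fun: best=r
    if tag:
        v=big[:,:,::-1].copy(); cv2.polylines(v,[np.round(hull(best.x)).astype(np.int32)],True,(0,0,255),1); cv2.drawContours(v,cv2.findContours(m,0,2)[0],-1,(255,0,0),1); cv2.imwrite("pics/"+tag,v)
    return best.x,best.fun
E
python3 - <<'E'
from h import *
a=np.load("w2.npz");b=np.load("w1.npz")
g=lambda d,u,v,z:unproj(d["K"],d["M"],[u,v],z)[0][:2]
s1,e1=fit(a["c"],a["K"],a["M"],[206,10,74,57],(55,90,50),[*g(a,243,36,50),1.57],"f1.png")
s2,e2=fit(a["c"],a["K"],a["M"],[202,157,85,34],(40,120,32),[*g(a,244,174,32),1.57],"f2.png")
sb,e3=fit(b["c"],b["K"],b["M"],[274,18,77,94],(63,101,32),[*g(b,314,65,32),0.5],"f3.png")
sb2,e4=fit(b["c"],b["K"],b["M"],[274,18,77,94],(63,101,32),[*g(b,314,65,32),2.1],"f3.png")
print(s1,e1,s2,e2,sb,e3,sb2,e4)
d=s2-s1;print("dist",np.hypot(*d[:2]),"axis ang",np.arctan2(d[1],d[0]))
p=[cv2.imread(f"pics/f{i}.png") for i in(1,2,3)];W=max(i.shape[1] for i in p)
c=cv2.vconcat([cv2.copyMakeBorder(i,0,4,0,W-i.shape[1],0) for i in p]);f=600/c.shape[0];cv2.imwrite("pics/fits.png",cv2.resize(c,None,fx=f,fy=f))
E
```

```text
[585.373 182.857   1.554] 0.014766437154043466 [589.658 366.071   1.553] 0.02913174988843159 [454.416 -84.339  -0.484] 0.023307620694241304 [454.389 -84.606   2.658] 0.02476452184277178
dist 183.26391594204435 axis ang 1.5474133224807227
```

View pics/fits.png

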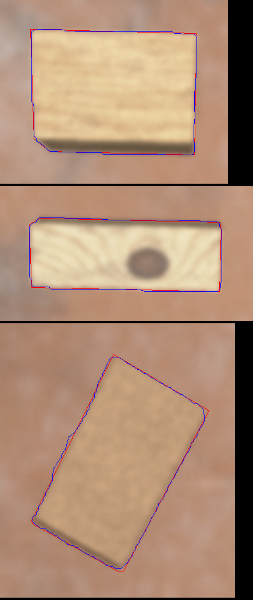

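Emit:
move_arm(commands=[{"offset":[12,37,5],"delta_rot":[0,0,0],"grip":1},{"offset":[12,37,5],"delta_rot":[0,0,0],"grip":1},{"offset":[12,37,5],"delta_rot":[0,0,0],"grip":1},{"offset":[12,37,5],"delta_rot":[0,0,0],"grip":1},{"offset":[12,37,5],"delta_rot":[0,0,0],"grip":1},{"offset":[12,37,5],"delta_rot":[0,0,0],"grip":1},{"offset":[12,37,5],"delta_rot":[0,0,0],"grip":1},{"offset":[12,37,5],"delta_rot":[0,0,0],"grip":1}])

```text
clock: 4.8
tcp_pos: [498.9, 48.7, 277.3]
orientation: [-2.224, -0.001, 2.218]
wrist_force: [0.9, -0.6, -0.9]
finger_gap: 87.2
```

Emit:
move_arm(commands=[{"offset":[12,37,5],"delta_rot":[0,0,0],"grip":1},{"offset":[12,37,5],"delta_rot":[0,0,0],"grip":1},{"offset":[0,0,0],"delta_rot":[0.097,0,0],"grip":1},{"offset":[0,0,0],"delta_rot":[0.097,0,0],"grip":1},{"offset":[0,0,0],"delta_rot":[0.097,0,0],"grip":1},{"offset":[0,0,0],"delta_rot":[0.097,0,0],"grip":1},{"offset":[0,0,0],"delta_rot":[0.097,0,0],"grip":1},{"offset":[0,0,0],"delta_rot":[0,0,0],"grip":1}])

```text
clock: 5.47
tcp_pos: [489.6, -23.6, 253.6]
orientation: [-1.95, 0.484, 1.947]
wrist_force: [-0.4, -0.6, 0.5]
finger_gap: 86.7
```

Run:
```python
from h import *
o=arm.get_obs();print(o["tcp_pos"],o["joints"],o["dq"]);a,K,M=cam("wrist");save(a,"w3.png");np.savez("w3.npz",c=a["color"],K=K,M=M)
b=arm.boxes_of(a,"sanding_block");print(b)
s,e=fit(a["color"],K,M,b[0]["extent"],(63,101,32),[454.4,-84.4,-.484],"f3b.png");print(s,e)
print(arm.boxes_of(a,"stand"),arm.boxes_of(a,"chisel"),arm.boxes_of(a,"jar"))
plan([s[0],s[1],60],down(s[2]+np.pi))
```

```text
[489.56  -23.552 253.587] [ 0.284  0.129 -0.262  0.    -1.178 -0.772] [0.006 0.004 0.002 0.    0.002 0.133]
[{'extent': [251.5, 64.4, 59.6, 100.3], 'conf': 0.55}]
[454.901 -84.891  -0.484] 0.08013505662073428
[{'extent': [190.1, 0.7, 63.2, 30.9], 'conf': 0.92}] [] [{'extent': [96.4, 201.1, 78.0, 72.6], 'conf': 0.9}]
shift [192.9  71.3   2.5] turn [-0.    -0.001  0.   ] rows >= 5.0
```

View pics/w3.png

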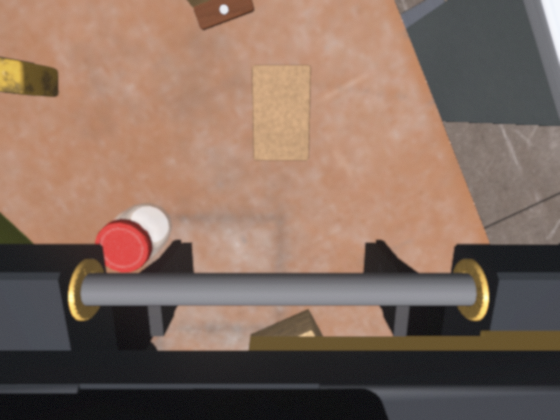

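Emit:
move_arm(commands=[{"offset":[0,35.6,1.2],"delta_rot":[0,0,0],"grip":1},{"offset":[0,35.6,1.2],"delta_rot":[0,0,0],"grip":1},{"offset":[40,0,0],"delta_rot":[0,0,0],"grip":1},{"offset":[40,0,0],"delta_rot":[0,0,0],"grip":1},{"offset":[40,0,0],"delta_rot":[0,0,0],"grip":1},{"offset":[40,0,0],"delta_rot":[0,0,0],"grip":1},{"offset":[40,0,0],"delta_rot":[0,0,0],"grip":1},{"offset":[25,0,0],"delta_rot":[0,0,0],"grip":1}])

```text
clock: 6.38
tcp_pos: [452.9, -84.9, 24.5]
orientation: [-1.947, 0.484, 1.955]
wrist_force: [0.4, 0.4, 0.3]
finger_gap: 87.2
```

Emit:
move_arm(commands=[{"offset":[15,0,0],"delta_rot":[0,0,0],"grip":1},{"offset":[9,0,0],"delta_rot":[0,0,0],"grip":1},{"offset":[0,0,0],"delta_rot":[0,0,0],"grip":0.6},{"offset":[0,0,0],"delta_rot":[0,0,0],"grip":0.6},{"offset":[0,0,0],"delta_rot":[0,0,0],"grip":0.6},{"offset":[0,0,0],"delta_rot":[0,0,0],"grip":0.6},{"offset":[0,0,0],"delta_rot":[0,0,0],"grip":0.6},{"offset":[0,0,0],"delta_rot":[0,0,0],"grip":0.6}], grip_force=20)

```text
clock: 7.05
tcp_pos: [455.6, -84.6, 4.6]
orientation: [-1.952, 0.482, 1.949]
wrist_force: [-0.8, 0.4, 5.7]
finger_gap: 62.9
```

Run:
```python
from h import *
o=arm.get_obs();print(o["tcp_pos"],o["joints"],o["finger_gap"],o["wrist_force"])
q=(R.from_rotvec(o["orientation"]));print(q.as_matrix())
# block centre relative to tool, keep for placing
rel=q.inv().apply(np.array([454.9,-84.9,0])-o["tcp_pos"]);print("rel",rel)
t=down(1.551+np.pi/2);tgt=np.array([587.6,278.2,0])-t.apply(rel);print(tgt);plan(tgt,t)
```

```text
[455.575 -84.553   4.642] [ 0.169  0.412 -0.643  0.    -0.513 -0.654] 62.85004381669852 [-0.767  0.394  5.724]
[[ 0.002 -0.466 -0.885]
 [ 0.    -0.885  0.466]
 [-1.    -0.001 -0.002]]
rel [4.641 0.627 0.443]
[588.055 278.818   4.641]
shift [   0.4 -383.2   52.1] turn [-0.465 -0.002  0.001] rows >= 9.4
```

Emit:
move_arm(commands=[{"offset":[-20,0,0],"delta_rot":[0,0,0],"grip":0.6},{"offset":[-25,0,0],"delta_rot":[-0.093,0,0],"grip":0.6},{"offset":[-30,0,0],"delta_rot":[-0.093,0,0],"grip":0.6},{"offset":[-25,0,0],"delta_rot":[-0.093,0,0],"grip":0.6},{"offset":[0,0,0],"delta_rot":[-0.093,0,0],"grip":0.6},{"offset":[0,0,0],"delta_rot":[-0.093,0,0],"grip":0.6},{"offset":[0,-20,-6.8],"delta_rot":[0,0,0],"grip":0.6},{"offset":[0,-36,-12.3],"delta_rot":[0,0,0],"grip":0.6}])

```text
clock: 7.72
tcp_pos: [473.5, -30.5, 103.7]
orientation: [-2.207, 0.027, 2.21]
wrist_force: [0.9, -0.1, -1.4]
finger_gap: 62.9
```

Emit:
move_arm(commands=[{"offset":[0,-36,-12.3],"delta_rot":[0,0,0],"grip":0.6},{"offset":[0,-36,-12.3],"delta_rot":[0,0,0],"grip":0.6},{"offset":[0,-36,-12.3],"delta_rot":[0,0,0],"grip":0.6},{"offset":[0,-36,-12.3],"delta_rot":[0,0,0],"grip":0.6},{"offset":[0,-36,-12.3],"delta_rot":[0,0,0],"grip":0.6},{"offset":[0,-36,-12.3],"delta_rot":[0,0,0],"grip":0.6},{"offset":[0,-36,-12.3],"delta_rot":[0,0,0],"grip":0.6},{"offset":[0,-36,-12.3],"delta_rot":[0,0,0],"grip":0.6}])

```text
clock: 8.38
tcp_pos: [579.2, 258.6, 103.4]
orientation: [-2.211, 0.022, 2.212]
wrist_force: [0.8, 0.0, -1.2]
finger_gap: 62.7
```

Emit:
move_arm(commands=[{"offset":[0,-22,-7.5],"delta_rot":[0,0,0],"grip":0.6},{"offset":[0,0,0],"delta_rot":[0,0,0],"grip":0.6},{"offset":[0,0,0],"delta_rot":[0,0,0],"grip":0.6}])

```text
clock: 8.63
tcp_pos: [586.8, 279.7, 102.6]
orientation: [-2.211, 0.021, 2.214]
wrist_force: [-0.6, -0.8, -1.9]
finger_gap: 62.8
```

Run:
```python
from h import *
o=arm.get_obs();print(o["tcp_pos"],o["joints"],o["finger_gap"],o["wrist_force"])
plan([588.0,278.8,5.5],down(1.551+np.pi/2))
```

```text
[586.753 279.678 102.633] [ 0.693  0.526 -0.079 -0.001 -0.967 -0.711] 62.7511789821522 [-0.586 -0.811 -1.923]
shift [97.1  0.8 -1.4] turn [ 0.001  0.001 -0.001] rows >= 2.4
```

Emit:
move_arm(commands=[{"offset":[30,0.8,-1.2],"delta_rot":[0,0,0],"grip":0.6},{"offset":[30,0,0],"delta_rot":[0,0,0],"grip":0.6},{"offset":[20,0,0],"delta_rot":[0,0,0],"grip":0.6},{"offset":[10,0,0],"delta_rot":[0,0,0],"grip":0.6},{"offset":[5,0,0],"delta_rot":[0,0,0],"grip":0.6},{"offset":[2,0,0],"delta_rot":[0,0,0],"grip":0.6},{"offset":[0,0,0],"delta_rot":[0,0,0],"grip":0.6},{"offset":[0,0,0],"delta_rot":[0,0,0],"grip":0.6}])

```text
clock: 9.3
tcp_pos: [589.4, 278.3, 8.1]
orientation: [-2.213, 0.02, 2.208]
wrist_force: [-0.0, 0.9, -1.5]
finger_gap: 62.6
```

Emit:
move_arm(commands=[{"offset":[0,0,0],"delta_rot":[0,0,0],"grip":0.9},{"offset":[0,0,0],"delta_rot":[0,0,0],"grip":0.9},{"offset":[0,0,0],"delta_rot":[0,0,0],"grip":0.9},{"offset":[0,0,0],"delta_rot":[0,0,0],"grip":0.9},{"offset":[-20,0,0],"delta_rot":[0,0,0],"grip":0.9},{"offset":[-35,0,0],"delta_rot":[0,0,0],"grip":0.9},{"offset":[-40,0,0],"delta_rot":[0,0,0],"grip":0.9},{"offset":[-40,0,0],"delta_rot":[0,0,0],"grip":0.9}])

```text
clock: 9.97
tcp_pos: [588.0, 277.6, 142.7]
orientation: [-2.211, 0.023, 2.213]
wrist_force: [0.8, 0.4, -0.5]
finger_gap: 78.2
```

Emit:
move_arm(commands=[{"offset":[-40,-36,0],"delta_rot":[0,0,0],"grip":0.9},{"offset":[-40,-36,0],"delta_rot":[0,0,0],"grip":0.9},{"offset":[-40,0,0],"delta_rot":[0,0,0],"grip":0.9},{"offset":[-40,0,0],"delta_rot":[0,0,0],"grip":0.9},{"offset":[-40,0,0],"delta_rot":[0,0,0],"grip":0.9},{"offset":[0,0,0],"delta_rot":[0,0,0],"grip":0.9}])

```text
clock: 10.47
tcp_pos: [592.5, 334.9, 334.8]
orientation: [-2.225, 0.011, 2.189]
wrist_force: [0.6, 0.3, 2.6]
finger_gap: 78.3
```

Run:
```python
from h import *
o=arm.get_obs();print(o["tcp_pos"],o["joints"],o["finger_gap"],o["wrist_force"])
a,K,M=cam("wrist");save(a,"w4.png");np.savez("w4.npz",c=a["color"],K=K,M=M)
bs=arm.boxes_of(a,"sanding_block");print(bs,arm.boxes_of(a,"stop_1"))
```

```text
[592.484 334.894 334.776] [ 0.754  0.429  0.349  0.004 -1.472 -0.773] 78.28301632608228 [0.574 0.251 2.597]
[{'extent': [258.6, 82.4, 48.7, 82.6], 'conf': 0.78}] [{'extent': [247.8, 11.8, 77.1, 61.7], 'conf': 0.86}, {'extent': [241.0, 170.4, 90.3, 35.2], 'conf': 0.78}, {'extent': [200.1, 226.3, 61.4, 50.5], 'conf': 0.64}]
```

View pics/w4.png

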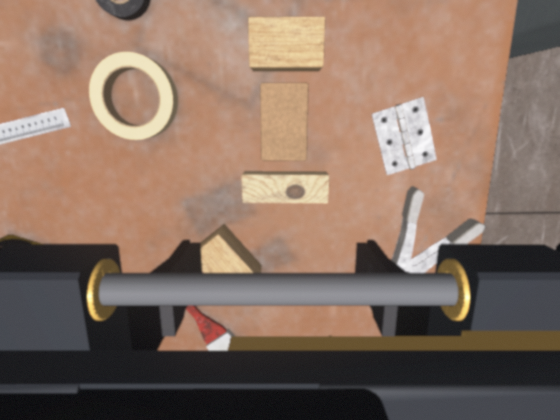

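The block now sits flat between the stops, at (285,121) with stop_1 at (286,41) and stop_2 at (286,187). I'll check the centring numerically and plan the look at the stand.

Run:
```python
from h import *
a=np.load("w4.npz");c,K,M=a["c"],a["K"],a["M"]
s1,e1=fit(c,K,M,[248,15,77,54],(55,90,50),[585,183,1.55])
s2,e2=fit(c,K,M,[241,171,89,34],(40,120,32),[589,366,1.55])
sb,e3=fit(c,K,M,[259,82,49,80],(63,101,32),[588,278,-.02],"f4.png")
print(s1,e1,s2,e2,sb,e3); u=(s2-s1)[:2];u/=np.hypot(*u)
d=(sb-s1)[:2];print("along",d@u,"want 95 ; across",d@[-u[1],u[0]], "yaw err",sb[2]+1.5708-np.arctan2(u[1],u[0]))
b=arm.grab_frame("top");bx=[x for x in arm.boxes_of(b,"stand")];print(bx)
# stand from scene cam
a,K,M=cam("scene");print([arm.boxes_of(a,t) for t in("stand","chisel","screwdriver")])
```

```text
[585.542 182.891   1.549] 0.018294142284449255 [589.527 365.526   1.549] 0.022297677235174507 [590.989 277.924  -0.024] 0.09500981675392672
along 95.12913667249796 want 95 ; across -3.373058680283284 yaw err -0.0026724981557342264
[{'extent': [366.8, 230.9, 53.6, 23.9], 'conf': 0.91}]
[[{'extent': [336.9, 282.5, 74.2, 76.2], 'conf': 0.79}], [{'extent': [358.0, 252.4, 15.5, 37.2], 'conf': 0.69}], [{'extent': [388.0, 273.6, 12.7, 33.7], 'conf': 0.61}]]
```

Centring checks out: 95.1 mm along the gap against the 95 wanted, 3 mm across, and 0.003 rad yaw error. Next, the chisel.

Emit:
move_arm(commands=[{"offset":[0,36.8,10.1],"delta_rot":[0,0,0],"grip":0.9},{"offset":[0,36.8,10.1],"delta_rot":[0,0,0],"grip":0.9},{"offset":[0,36.8,10.1],"delta_rot":[0,0,0],"grip":0.9},{"offset":[0,36.8,10.1],"delta_rot":[0,0,0],"grip":0.9},{"offset":[0,36.8,10.1],"delta_rot":[0,0,0],"grip":0.9},{"offset":[0,36.8,10.1],"delta_rot":[0,0,0],"grip":0.9},{"offset":[0,36.8,10.1],"delta_rot":[0,0,0],"grip":0.9},{"offset":[0,36.8,10.1],"delta_rot":[0,0,0],"grip":0.9}])

```text
clock: 11.58
tcp_pos: [501.9, 39.2, 323.3]
orientation: [-2.211, 0.022, 2.212]
wrist_force: [0.4, -0.9, 0.9]
finger_gap: 78.3
```

Emit:
move_arm(commands=[{"offset":[0,36.8,10.1],"delta_rot":[0,0,0],"grip":0.9},{"offset":[0,36.8,10.1],"delta_rot":[0,0,0],"grip":0.9},{"offset":[0,36.8,10.1],"delta_rot":[0,0,0],"grip":0.9},{"offset":[0,36.8,10.1],"delta_rot":[0,0,0],"grip":0.9},{"offset":[0,36.8,10.1],"delta_rot":[0,0,0],"grip":0.9},{"offset":[0,36.8,10.1],"delta_rot":[0,0,0],"grip":0.9},{"offset":[0,0,0],"delta_rot":[0,0,0],"grip":0.9},{"offset":[0,0,0],"delta_rot":[0,0,0],"grip":0.9}])

```text
clock: 12.25
tcp_pos: [437.0, -180.3, 323.2]
orientation: [-2.209, 0.027, 2.21]
wrist_force: [0.1, 0.3, -0.5]
finger_gap: 78.3
```

Run:
```python
from h import *
o=arm.get_obs();print(o["tcp_pos"],o["joints"],o["dq"]);a,K,M=cam("wrist");save(a,"w5.png");np.savez("w5.npz",c=a["color"],K=K,M=M)
print([arm.boxes_of(a,t) for t in("stand","chisel","screwdriver")]);print(M)
```

```text
[ 437.022 -180.299  323.192] [-0.046  0.06  -0.166 -0.    -1.345  0.022] [ 0.052  0.002  0.003 -0.006  0.003 -0.008]
[[{'extent': [234.0, 0.1, 74.8, 156.8], 'conf': 0.89}], [], [{'extent': [244.6, 95.4, 39.6, 37.9], 'conf': 0.43}]]
[[  -1.       0.024    0.006  436.037]
 [   0.025    0.965    0.262 -251.983]
 [   0.001    0.262   -0.965  486.011]
 [   0.       0.       0.       1.   ]]
```

View pics/w5.png

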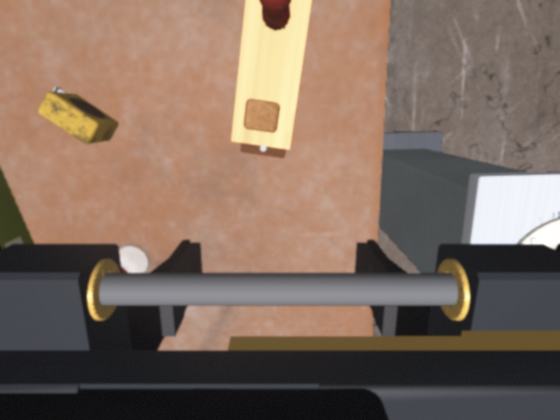

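The view shows the chisel's butt as a brown square centred at (262,115), with the screwdriver at (277,12) in the far slot. The stand top's near edge runs from (232,141) to (290,150).

Run:
```python
from h import *
a=np.load("w5.npz");c,K,M=a["c"],a["K"],a["M"]
P=unproj(K,M,[(232,141),(290,150),(247,2),(311,2)],118);print(P)
ang=lambda d:np.degrees(np.arctan2(d[1],d[0]))
print(ang(P[0]-P[1]),ang(P[0]-P[2]),ang(P[1]-P[3]))
# butt mask: darker brown inside window
w=c[85:147,236:290].astype(int); hsv=cv2.cvtColor(c[85:147,236:290],cv2.COLOR_RGB2HSV)
m=(hsv[:,:,2]<200).astype(np.uint8)
hull=cv2.findContours(m,0,2)[0];h=max([q for q in hull if cv2.pointPolygonTest(q,(26,30),False)>=0],key=cv2.contourArea);r=cv2.minAreaRect(h);print(r)
bp=cv2.boxPoints(r)+[236,85];Q=unproj(K,M,bp,228);print(Q,Q.mean(0),[ang(Q[i+1]-Q[i]) for i in range(3)],[np.linalg.norm(Q[i+1]-Q[i]) for i in range(3)])
print(unproj(K,M,(262,115),228))
cv2.imwrite("pics/butt.png",cv2.resize(np.hstack([c[85:147,236:290,::-1],cv2.merge([m*255]*3)]),None,fx=5,fy=5,interpolation=0))
```

```text
[[ 485.023 -226.052  118.   ]
 [ 424.099 -215.132  118.   ]
 [ 462.884 -356.035  118.   ]
 [ 401.858 -354.525  118.   ]]
-10.161417714300162 80.33416261894214 80.93459054210565
((25.170001983642578, 30.310001373291016), (33.51686477661133, 29.132801055908203), 8.130102157592773)
[[ 462.104 -243.413  228.   ]
 [ 458.11  -263.43   228.   ]
 [ 434.449 -259.592  228.   ]
 [ 437.949 -239.422  228.   ]] [ 448.153 -251.464  228.   ] [np.float64(-101.2840923369349), np.float64(170.78811056109328), np.float64(80.15771504537669)] [np.float64(20.41086515575624), np.float64(23.97015234137955), np.float64(20.472036501607892)]
[[ 447.545 -251.776  228.   ]]
```

View pics/butt.png

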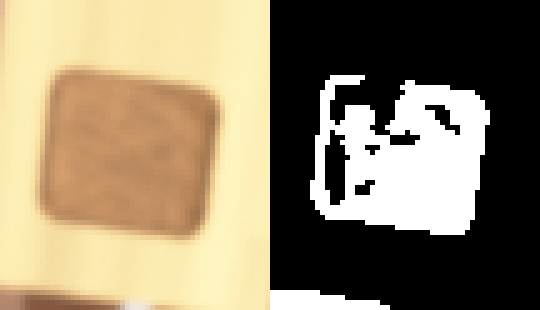

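Emit:
move_arm(commands=[{"offset":[0,0,0],"delta_rot":[0.0755,0,0],"grip":0.9},{"offset":[0,0,0],"delta_rot":[0.0755,0,0],"grip":0.9},{"offset":[0,34,-11.6],"delta_rot":[0,0,0],"grip":0.9},{"offset":[0,34,-11.6],"delta_rot":[0,0,0],"grip":0.9},{"offset":[30,0,0],"delta_rot":[0,0,0],"grip":0.9},{"offset":[30,0,0],"delta_rot":[0,0,0],"grip":0.9},{"offset":[0,0,0],"delta_rot":[0,0,0],"grip":0.9},{"offset":[0,0,0],"delta_rot":[0,0,0],"grip":0.9}])

```text
clock: 13.12
tcp_pos: [449.1, -248.8, 262.6]
orientation: [-2.129, 0.181, 2.137]
wrist_force: [-0.0, -0.1, -0.3]
finger_gap: 78.3
```

Run:
```python
from h import *
o=arm.get_obs();print(o["tcp_pos"],o["joints"]);plan([448,-251.3,167],down(2.966))
```

```text
[ 449.075 -248.764  262.645] [-0.189  0.167 -0.193  0.001 -1.214  0.02 ]
shift [95.6  2.6  0.3] turn [ 0.007  0.004 -0.001] rows >= 2.3
```

Emit:
move_arm(commands=[{"offset":[30,2.5,0.3],"delta_rot":[0.007,0,0],"grip":0.9},{"offset":[30,0,0],"delta_rot":[0,0,0],"grip":0.9},{"offset":[20,0,0],"delta_rot":[0,0,0],"grip":0.9},{"offset":[10,0,0],"delta_rot":[0,0,0],"grip":0.9},{"offset":[5,0,0],"delta_rot":[0,0,0],"grip":0.5},{"offset":[0,0,0],"delta_rot":[0,0,0],"grip":0.4},{"offset":[0,0,0],"delta_rot":[0,0,0],"grip":0.1},{"offset":[0,0,0],"delta_rot":[0,0,0],"grip":0.1}], grip_force=50)

```text
clock: 13.78
tcp_pos: [449.8, -252.3, 170.4]
orientation: [-2.133, 0.19, 2.125]
wrist_force: [0.7, 0.1, 0.2]
finger_gap: 59.3
```

Emit:
move_arm(commands=[{"offset":[0,0,0],"delta_rot":[0,0,0],"grip":0.1},{"offset":[0,0,0],"delta_rot":[0,0,0],"grip":0.1},{"offset":[0,0,0],"delta_rot":[0,0,0],"grip":0.1},{"offset":[0,0,0],"delta_rot":[0,0,0],"grip":0.1}])

```text
clock: 14.12
tcp_pos: [448.6, -252.1, 168.8]
orientation: [-2.129, 0.19, 2.128]
wrist_force: [-0.2, -0.7, -0.0]
finger_gap: 32.5
```

Run:
```python
from h import *
o=arm.get_obs();print(o["tcp_pos"],o["joints"],o["finger_gap"],o["wrist_force"],o["moment"])
```

```text
[ 448.576 -252.074  168.817] [-0.196  0.246 -0.34   0.    -0.984  0.018] 32.53105858176041 [-0.183 -0.702 -0.035] [ 0.065 -0.043  0.075]
```

Emit:
move_arm(commands=[{"offset":[0,0,0],"delta_rot":[0,0,0],"grip":0.1},{"offset":[0,0,0],"delta_rot":[0,0,0],"grip":0.1},{"offset":[0,0,0],"delta_rot":[0,0,0],"grip":0.1},{"offset":[-10,0,0],"delta_rot":[0,0,0],"grip":0.1},{"offset":[-15,0,0],"delta_rot":[0,0,0],"grip":0.1},{"offset":[0,0,0],"delta_rot":[0,0,0],"grip":0.1}])

```text
clock: 14.62
tcp_pos: [449.7, -252.6, 196.3]
orientation: [-2.133, 0.191, 2.125]
wrist_force: [-1.6, 0.3, 0.7]
finger_gap: 24.4
```

Run:
```python
from h import *
o=arm.get_obs();print(o["tcp_pos"],o["joints"],o["finger_gap"],o["wrist_force"],o["moment"])
```

```text
[ 449.685 -252.633  196.325] [-0.196  0.219 -0.3    0.001 -1.047  0.018] 24.376776629650518 [-1.621  0.296  0.748] [0.112 0.407 0.037]
```

Emit:
move_arm(commands=[{"offset":[-30,0,0],"delta_rot":[0,0,0],"grip":0.1},{"offset":[-30,0,0],"delta_rot":[0,0,0],"grip":0.1},{"offset":[-30,0,0],"delta_rot":[0,0,0],"grip":0.1},{"offset":[-23,0,0],"delta_rot":[0,0,0],"grip":0.1},{"offset":[0,0,0],"delta_rot":[0,0,0],"grip":0.1},{"offset":[0,0,0],"delta_rot":[0,0,0],"grip":0.1},{"offset":[0,-15,-1.5],"delta_rot":[0,0,0],"grip":0.1},{"offset":[0,-25,-2.5],"delta_rot":[0,0,0],"grip":0.1}])

```text
clock: 15.28
tcp_pos: [458.3, -213.7, 304.4]
orientation: [-2.122, 0.193, 2.13]
wrist_force: [0.0, 0.4, -0.9]
finger_gap: 24.5
```

Emit:
move_arm(commands=[{"offset":[0,-35,-3.6],"delta_rot":[0,0,0],"grip":0.1},{"offset":[0,-35,-3.6],"delta_rot":[0,0,0],"grip":0.1},{"offset":[0,-35,-3.6],"delta_rot":[0,0,0],"grip":0.1},{"offset":[0,-35,-3.6],"delta_rot":[0,0,0],"grip":0.1},{"offset":[0,-35,-3.6],"delta_rot":[0,0,0],"grip":0.1},{"offset":[0,-35,-3.6],"delta_rot":[0,0,0],"grip":0.1},{"offset":[0,-35,-3.6],"delta_rot":[0,0,0],"grip":0.1},{"offset":[0,-35,-3.6],"delta_rot":[0,0,0],"grip":0.1}])

```text
clock: 15.95
tcp_pos: [536.6, 58.8, 304.4]
orientation: [-2.125, 0.191, 2.133]
wrist_force: [0.5, 0.2, -0.5]
finger_gap: 24.6
```

Emit:
move_arm(commands=[{"offset":[0,-35,-3.6],"delta_rot":[0,0,0],"grip":0.1},{"offset":[0,-35,-3.6],"delta_rot":[0,0,0],"grip":0.1},{"offset":[0,-28,-3],"delta_rot":[0,0,0],"grip":0.1},{"offset":[0,-15,-2],"delta_rot":[0,0,0],"grip":0.1},{"offset":[0,0,0],"delta_rot":[0,0,-0.04],"grip":0.1},{"offset":[0,0,0],"delta_rot":[0,0,-0.08],"grip":0.1},{"offset":[0,0,0],"delta_rot":[0,0,-0.08],"grip":0.1},{"offset":[0,0,0],"delta_rot":[0,0,-0.08],"grip":0.1}])

```text
clock: 16.62
tcp_pos: [568.7, 166.4, 304.8]
orientation: [-2.014, -0.106, 1.968]
wrist_force: [1.1, -1.7, -1.1]
finger_gap: 24.4
```

Emit:
move_arm(commands=[{"offset":[0,0,0],"delta_rot":[0,0,-0.08],"grip":0.1},{"offset":[0,0,0],"delta_rot":[0,0,-0.08],"grip":0.1},{"offset":[0,0,0],"delta_rot":[0,0,-0.08],"grip":0.1},{"offset":[0,0,0],"delta_rot":[0,0,-0.08],"grip":0.1},{"offset":[0,0,0],"delta_rot":[0,0,-0.08],"grip":0.1},{"offset":[0,0,0],"delta_rot":[0,0,-0.08],"grip":0.1},{"offset":[0,0,0],"delta_rot":[0,0,-0.025],"grip":0.1},{"offset":[0,0,0],"delta_rot":[0,0,0],"grip":0.1}])

```text
clock: 17.28
tcp_pos: [568.8, 164.1, 303.7]
orientation: [-1.762, -0.547, 1.643]
wrist_force: [-0.7, 0.5, -1.2]
finger_gap: 24.8
```

Run:
```python
from h import *
o=arm.get_obs();print(o["tcp_pos"],o["joints"],o["finger_gap"],o["wrist_force"],o["moment"])
p,r=pose();print(r.as_matrix());print("edge if axial",p+r.apply([161,0,0]))
a,K,M=cam("scene");save(a,"s6.png");np.savez("s6.npz",c=a["color"],K=K,M=M)
b,K2,M2=cam("wrist");np.savez("w6.npz",c=b["color"],K=K2,M=M2)
cv2.imwrite("pics/v6.png",cv2.resize(np.vstack([cv2.resize(a["color"][130:330,180:400],(560,509)),b["color"]])[:,:,::-1],None,fx=.64,fy=.64))
print(proj(K,M,p+r.apply([[161,0,0],[-59,0,0]])), arm.boxes_of(a,"chisel"))
```

```text
[568.762 164.142 303.682] [ 0.119  0.228  0.043 -0.798 -1.232 -0.084] 24.79804695424388 [-0.699  0.457 -1.202] [-1.641  0.238 -0.061]
[[ 0.124 -0.132 -0.984]
 [ 0.695 -0.696  0.181]
 [-0.708 -0.706  0.005]]
edge if axial [588.69  276.07  189.682]
[[259.812 201.321]
 [287.864 171.047]] [{'extent': [261.7, 241.8, 31.1, 20.7], 'conf': 0.56}]
```

View pics/v6.png

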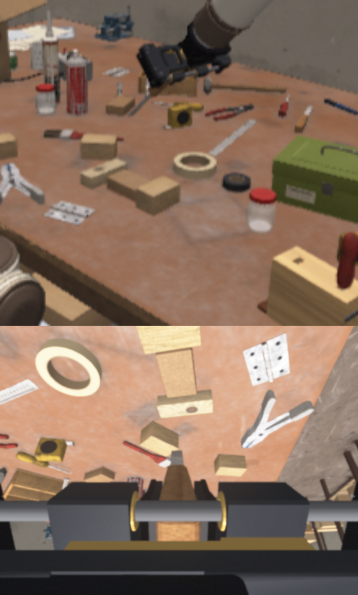

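The scene crop shows the chisel leaning about halfway with its tip over the sanding block, and the wrist view shows the blade end at about pixel (277,200). I'll compare this with the model.

Run:
```python
from h import *
p,r=pose();a=np.load("w6.npz")
for s in(-8,-4,0,4,8):
  # chisel swung about the jaw axis at grasp point by s deg
  t=np.radians(s);f=lambda L:p+r.apply([-19+L*np.cos(t),L*np.sin(t),0])
  print(s,proj(a["K"],a["M"],[f(180),f(70)]).round(1).tolist(),proj(np.load("s6.npz")["K"],np.load("s6.npz")["M"],[f(180),f(70)]).round(1).tolist())
s=np.load("s6.npz")["c"][185:225,245:290,::-1];w=a["c"][180:330,220:340,::-1]
cv2.imwrite("pics/z6.png",np.hstack([cv2.resize(s,None,fx=8,fy=8,interpolation=2)[:320],cv2.resize(w,(256,320))]))
```

```text
-8 [[279.1, 218.2], [279.4, 243.9]] [[257.0, 194.5], [271.6, 183.9]]
-4 [[279.0, 205.5], [279.4, 236.7]] [[258.3, 197.6], [272.1, 185.2]]
0 [[279.0, 192.8], [279.3, 229.6]] [[259.6, 200.6], [272.7, 186.4]]
4 [[278.9, 180.0], [279.3, 222.6]] [[261.0, 203.5], [273.3, 187.6]]
8 [[278.9, 167.1], [279.3, 215.7]] [[262.6, 206.3], [273.9, 188.7]]
```

View pics/z6.png

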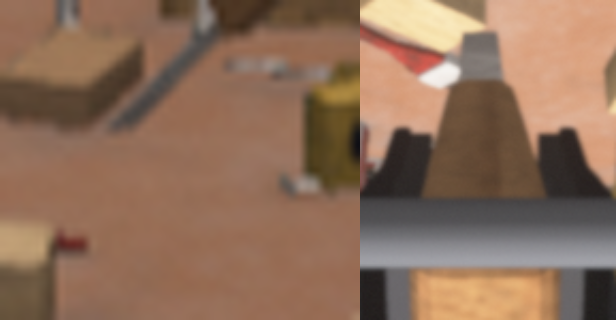

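Emit:
move_arm(commands=[{"offset":[20,19.3,0],"delta_rot":[0,0,0],"grip":0.1},{"offset":[20,19.3,0],"delta_rot":[0,0,0],"grip":0.1},{"offset":[20,19.3,0],"delta_rot":[0,0,0],"grip":0.1},{"offset":[12,11.5,0],"delta_rot":[0,0,0],"grip":0.1},{"offset":[6,6,0],"delta_rot":[0,0,0],"grip":0.1},{"offset":[0,0,0],"delta_rot":[0,0,0],"grip":0.1},{"offset":[0,0,0],"delta_rot":[0,0,0],"grip":0.1},{"offset":[0,0,0],"delta_rot":[0,0,0],"grip":0.1}])

```text
clock: 18.1
tcp_pos: [570.6, 168.3, 199.8]
orientation: [-1.77, -0.555, 1.639]
wrist_force: [-1.0, 0.7, 0.2]
finger_gap: 25.0
```

Run:
```python
from h import *
o=arm.get_obs();print(o["tcp_pos"],o["joints"],o["finger_gap"],o["wrist_force"],o["moment"])
p,r=pose();x=r.apply([1,0,0]);print("edge if axial",p+161*x,"tilt",np.degrees(np.arcsin(-x[2])))
a,K,M=cam("scene");b,K2,M2=cam("wrist")
for m,k,c in(("s",K,M),("w",K2,M2)):
  print(m,[proj(k,c,p+r.apply([-19+180*np.cos(t),180*np.sin(t),0]))[0].round(1) for t in np.radians([-5,0,5])])
s=a["color"][185:265,235:325,::-1];w=b["color"][90:330,180:380,::-1]
cv2.imwrite("pics/z7.png",np.hstack([cv2.resize(s,None,fx=5,fy=5,interpolation=2),cv2.resize(w,(333,400))]))
```

```text
[570.643 168.267 199.759] [ 0.11   0.332 -0.073 -0.871 -1.088  0.109] 25.0491417283349 [-1.001  0.676  0.225] [-1.669  0.278  0.022]
edge if axial [591.089 280.261  85.916] tilt 44.999493859521415
s [array([257.7, 222.5]), array([259.3, 226.2]), array([261.1, 229.8])]
w [array([279.1, 206.6]), array([279.1, 190.6]), array([279.1, 174.6])]
```

View pics/z7.png

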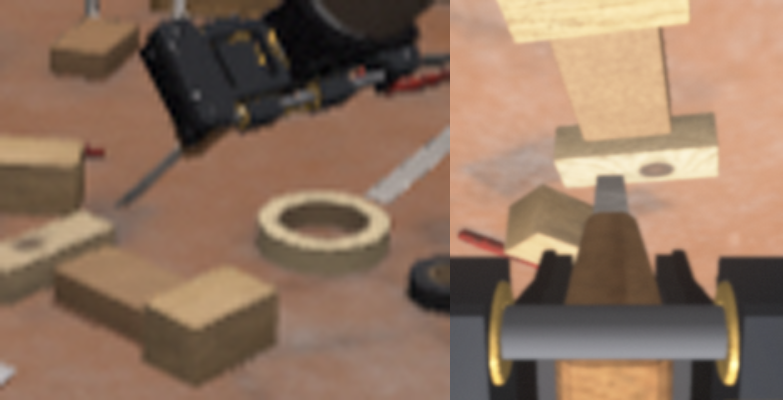

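Emit:
move_arm(commands=[{"offset":[1,4,1],"delta_rot":[0,0,0],"grip":0.1},{"offset":[0,0,0],"delta_rot":[0,0,0],"grip":0.1},{"offset":[0,0,0],"delta_rot":[0,0,0],"grip":0.1},{"offset":[0,0,0],"delta_rot":[0,0,0],"grip":0.1},{"offset":[0,0,0],"delta_rot":[0,0,0],"grip":0.1}])

```text
clock: 18.62
tcp_pos: [568.5, 166.0, 194.6]
orientation: [-1.767, -0.553, 1.641]
wrist_force: [0.4, 0.2, -1.1]
finger_gap: 24.8
```

Run:
```python
from h import *
o=arm.get_obs();print(o["clock"],o["tcp_pos"],o["finger_gap"],o["wrist_force"],o["dq"])
p,r=pose();x=r.apply([1,0,0]);print("edge",p+161*x,"tilt",np.degrees(np.arcsin(-x[2])))
print(arm.job_done())
```

```text
18.6167 [568.489 165.976 194.603] 24.844450271450253 [ 0.388  0.195 -1.104] [0.    0.001 0.001 0.002 0.    0.001]
edge [588.679 277.972  80.715] tilt 45.02169522881074
the job is handed in; nothing more can be done
None
```

The job is handed in at about 18.6 s of robot time. The sanding block lies flat in the gap, and the chisel is held leaning over it.

- **Sanding block:** A wrist-camera fit after release put it 95.1 mm from stop_1's origin along the gap (95 wanted), with its length 0.003 rad off the stop-to-stop line. The fit also showed it about 3 mm off the centre line sideways. That fit was looser than the stops' fits, so I left it as it was.
- **Chisel:** It is held at 45.0° with the edge lowest, in a 50 N grip. I worked out the edge at (589, 278, 81) mm from the arm pose and the grasp geometry, which is about 49 mm above the block's top and over its middle. The scene and wrist pictures, taken just before a last shift of about 4 mm, agreed with that model within about 1°.
- **Disagreements:** The grip opening reads 24.8 mm on a handle given as 26 mm. The wrist moment read about 1.7 N m once the chisel was leaned, which I did not explain; the wrist force stayed near 1 N.
- **Other things:** The two stops had not moved in the fits after the block was placed. I did not re-measure the screwdriver, jar or tape measure at the end; I saw no contact with them.

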